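Lock the banding wheel on its key

TASK

Lock the banding wheel so that it cannot turn while a pot is mended on it: with a fingertip, push the wheel round by its stud until the notch in its rim stands over the key on the stand, then press the wheel down on its hub until it is fully seated on the key, and leave it so. Do not force it down while the notch is off the key, do not lift the wheel, and leave the sherds and other things lying round it undisturbed.

Things in the scene. Friction and masses are not known exactly. Their poses are not given: they have to be found in the camera images.
- stand: fixed stand of a potter's banding wheel (a hand turntable for mending pots). Dark round foot 120 mm across on the board, column 30 mm thick. Origin: on the wheel's upright axis, at the board's surface; z up. A bracket runs from the column along the stand's -x axis under the wheel and carries the locking key.
- key_top (a point): on top of the locking key, which is fixed on the end of the stand's bracket: an upright steel block 10 mm wide with a half-round top, 30 mm long radially (77 to 107 mm from the axis, so 17 mm of it shows beyond the wheel's edge), its top 70 mm above the board. This point is 85 mm from the axis, on the key's centre line (stand's -x direction): the notch has to stand over it.
- wheel (a joint): angle of the wheel head about the upright axis, rad, growing anticlockwise seen from above; may be any value. 0 (or any full turn, 6.283) = the notch stands over the key. The plain metal wheel head is 180 mm across and 10 mm thick; it turns freely both ways with about 0.08 N m of friction, stays where it is left, and has about 0.05 rad of play either way on the key. While it is raised its underside is 72 mm and its top 82 mm above the board.
- spindle (a joint): how far the wheel head is pressed down, m: 0 = raised, as found (2 mm above the key); 0.010 = fully seated (rim down over the key, underside 62 mm above the board). Negative = lifted. A stiff sliding fit: about 6 N downward on the wheel moves it, and it stays where it is left. With the notch off the key, the key stands in the way from 0.002 on and resists springily, about 3 N more per mm.
- notch (a point): centre of the notch mouth, level with the wheel's top, 85 mm from the axis. The notch is an 18 mm wide, 18 mm deep straight slot cut in the wheel's rim, right through its thickness.
- stud_top (a point): top centre of the turning stud: an upright round steel stud, 14 mm diameter, 25 mm tall, standing on the wheel's top 62 mm from the axis, exactly opposite the notch. Push it sideways to turn the wheel.
- hub_top (a point): top centre of the round hub cap, on the axis: 34 mm across (28 mm flat top), standing 10 mm above the wheel's top; 92 mm above the board while raised, 82 mm when seated. The place to press.
- peg_a: bystander, loose: small wooden clothes peg 15 x 72 x 12 mm, lying flat on the board near the stand; origin at the centre of its underside. Leave it.
- ring_handle: bystander, loose: brown pierced pot lug 54 x 84 x 16 mm, lying flat on the board near the stand; origin at the centre of its underside. Leave it.
- sherd_19: bystander, loose: large green potsherd 98 x 107 x 14 mm, lying flat on the board near the stand; origin at the centre of its underside. Leave it.
- sherd_48: bystander, loose: black potsherd 61 x 61 x 13 mm, lying flat on the board near the stand; origin at the centre of its underside. Leave it.
- sherd_52: bystander, loose: blue and white striped potsherd 68 x 50 x 10 mm, lying flat on the board near the stand; origin at the centre of its underside. Leave it.
- sherd_40: bystander, loose: brown striped potsherd 55 x 42 x 10 mm, lying flat on the board near the stand; origin at the centre of its underside. Leave it.
Not all that is in view belongs to the job. What is shaped like the stand but green is not meant.

How it is judged:
At the end, for the whole second after the job is handed in: The wheel head is pressed down by at least 8.5 of its 10 mm, the notch is over the key (within 6 mm horizontally), and the wheel is at rest (value of joint spindle above 0.0085 m and horizontal distance between notch and key_top below 0.006 m and velocity of joint spindle between -0.005 and 0.005 m/s and velocity of joint wheel between -0.05 and 0.05 rad/s); the robot touches nothing.
It fails at once if the wheel is lifted more than 5 mm above its raised position (value of joint spindle below -0.005 m).
It fails at once if the wheel is forced down on the key while the notch is off it (value of joint spindle above 0.006 m and horizontal distance between notch and key_top above 0.012 m).
It fails at once if one of the loose things round the wheel is moved or lifted by more than 30 mm (distance of any of peg_a, ring_handle, sherd_19, sherd_48, sherd_52, sherd_40 from where it was at the start of the episode above 0.03 m).
It also fails if it takes over 58 s, if anything falls off the work surface, if the arm or the gripper's body presses on something with over 40 N, if the wrist force passes 120 N, or if a joint passes its speed limit or range.

ROBOT

A 6-joint arm with a two-finger parallel gripper is mounted at the origin on a cart in front of the work surface, level with it; the furniture and walls round the work are solid. World frame = base frame: x ahead of the robot, y to its left, z up, the work surface at z = 0. Lengths are in m, angles in rad, forces in N, time in s.
With the tool pointing down it reaches from about 0.25 to 0.775 m from the base axis. Payload 4 kg.
Tool frame: the origin (TCP) lies midway between the tips of the shut fingers; the grasp point (between the pads) lies 19 mm behind it; z points along the fingers, y is the line along which they close (so a half turn about z gives the same grasp; the last joint's range is limited). The gripper opens to 85 mm and grips with 20 to 120 N. Pads are 22 mm wide; open, the fingers measure 114 mm over their backs; the gripper's body (76 mm by 85 mm) begins 54 mm behind the grasp point. The pads swing forward as they close: fully open they stand 13 mm farther back than shut.
Start: joints at [1.109, 0.087, 1.371, -0, 1.684, -0.103], TCP at [0.193, 0.515, 0.231] pointing down, gripper open.
Joint ranges: [-3.1, 3.1], [-0.76, 2.03], [0.27, 2.55], [-1.08, 4.22], [0.17, 2.65], [-2.57, 2.57]. Speed limits (rad/s): [2.79, 2.79, 3.14, 3.14, 3.14, 3.14].

INTERFACE

Orientations are given as a unit quaternion [w, x, y, z].
In Python, from rig import arm gives the robot as it stands.
- The arm moves only by the tool carry_out, never from a script. Its argument "deltas" is a list that holds one entry, the list of rows, each a list of 7 numbers: the shift along the tool's x, y, z in cm, then the turn, a rotation vector about the tool's x, y, z in units of 6 degrees (1.0 is 6 degrees), then the opening, from 0 (shut) to 1 (fully open). In form: [[[tx, ty, tz, ax, ay, az, claw], ...]]. A call has 1 to 20 rows; each row shifts and turns the commanded pose from where the row before left it, along the tool's axes as they then stand; what a row does not reach is not made up. A row lasts 1/12 s, in which the tool goes at most 41.7 mm and 7.16 degrees, less where a joint would pass 70% of its speed; a pose out of reach is approached as far as the arm can. A call is refused whole if a number of a shift passes 4.17 or a number of a turn 1, either way. A call with a gripper value outside its range is refused whole. The fingers move at their own pace and stop on an object; "grip_force" is the grip in N (left out, the last holds). Time passes only in rows, so rows that do not move let the fingers close. It gives the time, the measured TCP pose, the force, the opening and the grip force at its end, in the units of the state.
- arm.get_state(): the state, without advancing time (a new reading comes with each control period).
- arm.grab_frame(name): name is "side" or "top" or "wrist"; returns a dict with "pixels" (400x640x3 uint8, red, green, blue), "camera_matrix" (3x3 intrinsics, pixels), "distortion" ([k1, k2, p1, p2, k3] as OpenCV has them; the pictures are not rectified), "rvec" (rotation vector, rad) and "tvec" (3), from world to camera coordinates, as OpenCV has them; the wrist camera has in their place "T_tool_cam" (4x4, takes a point from camera to tool coordinates, whose origin is the TCP and whose axes are the flange's). Camera axes: x right, y down, z forward; pixel columns grow to the right and rows downward; lengths in m; the calibration is good to about 2 mm. A picture is of the moment at which its call begins: read the wrist's pose just before it. There is no depth.
- arm.close_job(): hands the job in; it is judged then, once.
Trained networks look in the newest picture that a camera, given by its name, has taken for a name from the list of things; names that differ only in an ending like _2 or _b are one class to them, and where a whole thing is asked for, a point or a joint stands for the part that bears it (a point fixed in the world has none). Each returns a list of dicts, best first, with "p" (0 to 1); they miss things now and then, are a little off and sometimes report something else, mostly with a low value. They report only what shows in the picture. A call takes as long as a camera call. They do not tell look-alikes from the thing itself.
- arm.regions_of(camera, query): "pixels" (400x640 bool, what is visible of it) and "at" ([column, row] in pixels, amid what is visible of it).
The state is a dict: "clock": time; "q": joint angles; "qvel": joint speeds; "joint_efforts": joint torques, N m; "position": TCP position; "tcp_rot": TCP orientation; "ft_force": force on the tool from outside, world axes, zero at the start; "moment": the same for the moment, N m; "grip_width": finger opening in m; "grasp_force": force on a finger pad.
Only numpy, scipy, OpenCV 4.12 (cv2) and the standard library are available. Lean on these libraries where they do the work, as an engineer would, in place of code of your own. Each camera call takes 0.05 s, during which the arm holds its last target. There are 200 camera calls.

## Working session

There is one attempt and no reset: what is moved stays moved. The work goes in short steps, Python scripts to look and compute and a tool call to move; the robot and the scene stay as the last step left them, time stands still between calls to the robot, and variables do not carry over. Pictures are saved under pics/ and viewed, at most 10 in all, crops included, and the job is handed in when it is done.

Besides the shell and the picture viewer there is one more tool, called after "Request:" by a JSON object that holds its "op" and its "data". carry_out: Moves the arm, as the interface text tells. Its arguments: {"type":"object","properties":{"deltas":{"type":"array"},"grip_force":{"type":"number"}},"required":["deltas"]}

```bash
mkdir -p pics; cat > h.py <<'E'
import numpy as np,cv2
from rig import arm
def ray(f,px):
    K=f["camera_matrix"];d=np.array(f["distortion"],float)
    u=cv2.undistortPoints(np.array([[px]],float),np.array(K),d)[0,0]
    R=cv2.Rodrigues(np.array(f["rvec"],float))[0];t=np.array(f["tvec"],float).ravel()
    return -R.T@t, R.T@np.array([u[0],u[1],1])
def onz(f,px,z):
    o,d=ray(f,px);return o+d*(z-o[2])/d[2]
def proj(f,P):
    return cv2.projectPoints(np.array(P,float).reshape(-1,3),np.array(f["rvec"],float),np.array(f["tvec"],float),np.array(f["camera_matrix"]),np.array(f["distortion"],float))[0].reshape(-1,2)
def save(f,n): cv2.imwrite("pics/"+n,f["pixels"][:,:,::-1])
E
python3 - <<'E'
from h import *
Z=dict(hub_top=.092,stud_top=.107,notch=.082,key_top=.07,stand=0,wheel=.082)
ims=[]
for c in("top","side"):
    f=arm.grab_frame(c);ims.append(f["pixels"])
    for q in Z:
        for r in arm.regions_of(c,q)[:3]:
            print(c,q,round(r["p"],2),np.round(r["at"]),r["pixels"].sum(),onz(f,r["at"],Z[q]).round(3))
    save(f,c+"1.png")
print(arm.get_state())
E
```

```text
top hub_top 0.92 [217. 264.] 6246 [0.438 0.256 0.092]
top hub_top 0.74 [381. 208.] 5822 [ 0.559 -0.069  0.092]
top stud_top 0.86 [380. 211.] 6005 [ 0.549 -0.066  0.107]
top stud_top 0.71 [218. 263.] 6334 [0.44  0.253 0.107]
top notch 0.87 [215. 264.] 6350 [0.44  0.262 0.082]
top notch 0.7 [377. 213.] 6002 [ 0.548 -0.063  0.082]
top key_top 0.97 [380. 207.] 6031 [ 0.562 -0.07   0.07 ]
top key_top 0.68 [217. 264.] 6581 [0.439 0.259 0.07 ]
top key_top 0.66 [379. 210.] 5980 [ 0.558 -0.069  0.07 ]
top stand 0.97 [221. 265.] 6525 [0.439 0.263 0.   ]
top stand 0.58 [382. 210.] 5929 [ 0.568 -0.085  0.   ]
top wheel 0.81 [220. 267.] 6320 [0.433 0.251 0.082]
top wheel 0.6 [452. 224.] 339 [ 0.529 -0.217  0.082]
top wheel 0.58 [382. 208.] 6038 [ 0.559 -0.073  0.082]
side hub_top 0.68 [246. 190.] 2025 [0.427 0.21  0.092]
side hub_top 0.66 [360. 244.] 4540 [ 0.537 -0.099  0.092]
side stud_top 0.95 [245. 189.] 2061 [0.417 0.181 0.107]
side stud_top 0.79 [363. 246.] 4421 [ 0.523 -0.13   0.107]
side notch 0.75 [362. 245.] 4399 [ 0.545 -0.091  0.082]
side notch 0.74 [247. 186.] 2121 [0.441 0.256 0.082
[... 374 characters left out ...]
.238 0.082]
{'clock': 0.7, 'q': array([ 1.10890444e+00,  8.71134557e-02,  1.37070002e+00, -8.36625676e-06,
        1.68362045e+00, -1.03096352e-01]), 'qvel': array([-0.00055019,  0.0004488 ,  0.00034098,  0.00027061,  0.001676  ,
        0.00095151]), 'joint_efforts': array([-2.53926441e-05, -3.51581526e+01, -3.13382363e+01, -1.79545850e-04,
        5.36774252e-06,  1.30185646e-05]), 'position': array([0.19313676, 0.51497654, 0.23138821]), 'tcp_rot': array([2.61143799e-05, 1.78437502e-01, 9.83951244e-01, 7.50588725e-05]), 'ft_force': array([-0.72000425, -0.67413242, -0.22349092]), 'moment': array([-0.00585052, -0.02529881, -0.00476587]), 'grasp_force': 0.0, 'grip_width': 0.08533510089069618}
```

View pics/top1.png

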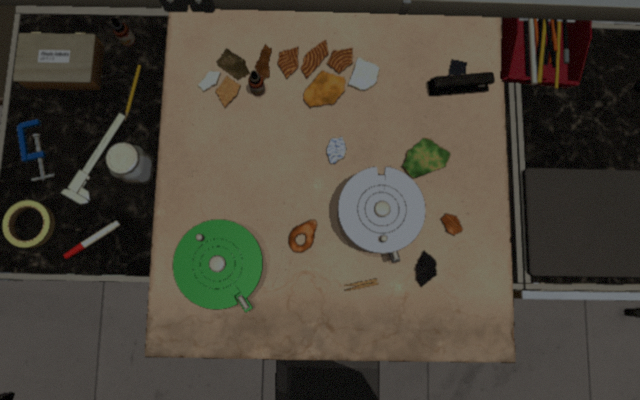

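View pics/side1.png

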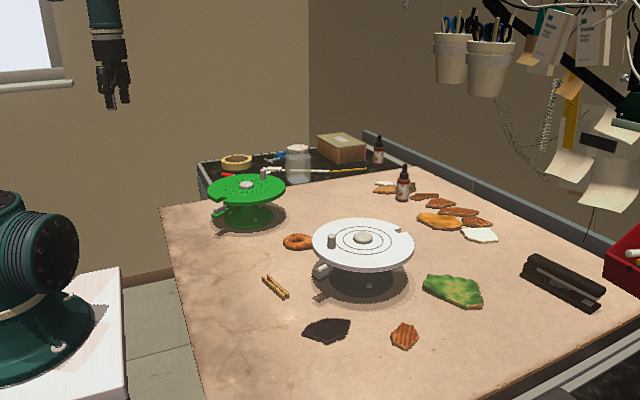

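Two candidates: the green wheel at top (217,264) / side (246,190), and the plain metal one at top (381,208) / side (363,246). The metal one is meant, because the task says the green one isn't. Its notch is at about (381,172), the stud at (383,238) and the key at (394,256). I'll enlarge it to confirm.

```bash
python3 - <<'E'
from h import *
f=arm.grab_frame("top");p=f["pixels"]
r=[r for r in arm.regions_of("top","wheel") if abs(r["at"][0]-381)<12][0]
m=r["pixels"].astype(np.uint8)
c=cv2.findContours(m,0,1)[0];c=max(c,key=cv2.contourArea)
print(cv2.fitEllipse(cv2.convexHull(c)))
s=arm.grab_frame("side")
crop=lambda p,x,y,w,k:cv2.resize(p[y:y+w,x:x+w],None,fx=k,fy=k,interpolation=cv2.INTER_CUBIC)
im=np.hstack([crop(p,325,155,115,3.47826),crop(s["pixels"],305,200,115,3.47826)])
cv2.imwrite("pics/crop.png",im[:,:,::-1]);print(im.shape)
# refine center by projection of rim circle, hull points -> z=.082 plane
h=cv2.convexHull(c)[:,0].astype(float)
P=np.array([onz(f,x,.082) for x in h])
from scipy.optimize import least_squares
o=least_squares(lambda v:np.hypot(P[:,0]-v[0],P[:,1]-v[1])-v[2],[.56,-.07,.09],loss="soft_l1",f_scale=.001);print(o.x)
E
```

```text
((381.5660705566406, 209.2356414794922), (86.81422424316406, 88.93927001953125), 124.29999542236328)
(400, 800, 3)
[ 0.5579685  -0.07265433  0.09060269]
```

View pics/crop.png

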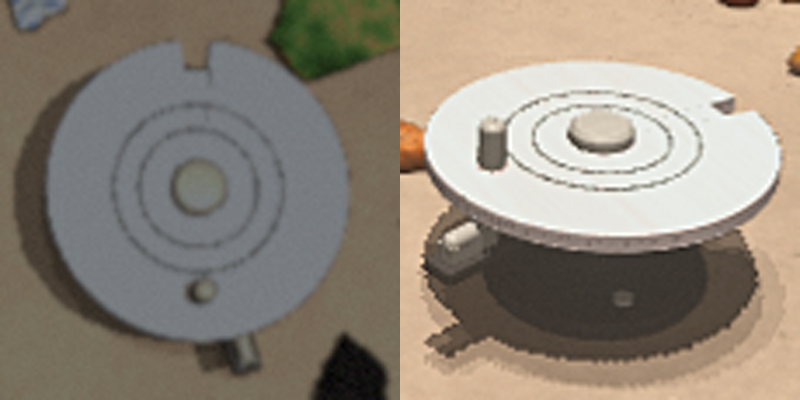

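The crop confirms the metal wheel: hub (382.5,208.5), stud top (383,238), notch (381.5,171), key end (396,259). The notch is nearly half a turn from the key. Next I work out the angles.

```bash
python3 - <<'E'
from h import *
f=arm.grab_frame("top");s=arm.grab_frame("side")
T=lambda x,y:(325+x/3.478-.4,155+y/3.478-.4); S=lambda x,y:(305+(x-400)/3.478-.4,200+y/3.478-.4)
def tri(a,b):
    o1,d1=ray(f,a);o2,d2=ray(s,b)
    t=np.linalg.lstsq(np.c_[d1,-d2],o2-o1,rcond=None)[0];return (o1+t[0]*d1+o2+t[1]*d2)/2, np.linalg.norm(o1+t[0]*d1-o2-t[1]*d2)
hub=onz(f,T(200,184),.092);print("hub",hub,onz(s,S(601,125),.092),tri(T(200,184),S(601,125)))
C=np.array([.558,-.0722])
for n,x,z in(("stud",T(203,288),.107),("notchinner",T(197,69),.082),("notchmouth",T(196,42),.082),("keyend",T(246,366),.068),("keymid",T(240,350),.07)):
    P=onz(f,x,z);v=P[:2]-C;print(n,P.round(4),np.hypot(*v).round(4),np.degrees(np.arctan2(v[1],v[0])).round(1))
for n,x,z in(("stud",S(492,122),.107),("keyend",S(449,243),.068),("keymid",S(463,234),.07)):
    P=onz(s,x,z);v=P[:2]-C;print("side",n,P.round(4),np.hypot(*v).round(4),np.degrees(np.arctan2(v[1],v[0])).round(1))
E
```

```text
hub [ 0.55877408 -0.07208912  0.092     ] [ 0.55337243 -0.07648681  0.092     ] (array([ 0.55787999, -0.07187475,  0.08897052]), np.float64(0.0029469783108016278))
stud [ 0.4966 -0.0715  0.107 ] 0.0614 179.3
notchinner [ 0.6295 -0.0719  0.082 ] 0.0715 0.2
notchmouth [ 0.6459 -0.0714  0.082 ] 0.088 0.5
keyend [ 0.4548 -0.1026  0.068 ] 0.1076 -163.6
keymid [ 0.464  -0.0987  0.07  ] 0.0977 -164.2
side stud [ 0.493  -0.0758  0.107 ] 0.0651 -176.8
side keyend [ 0.4557 -0.1081  0.068 ] 0.1084 -160.7
side keymid [ 0.4634 -0.1067  0.07  ] 0.1007 -160.0
```

Request:
{"op": "carry_out", "data": {"deltas": [[[-2.45, -2.215, 0.15, 0, 0, 0, 0.4], [-2.45, -2.215, 0.15, 0, 0, 0, 0.4], [-2.45, -2.215, 0.15, 0, 0, 0, 0.4], [-2.45, -2.215, 0.15, 0, 0, 0, 0.4], [-2.45, -2.215, 0.15, 0, 0, 0, 0.4], [-2.45, -2.215, 0.15, 0, 0, 0, 0.4], [-2.45, -2.215, 0.15, 0, 0, 0, 0.4], [-2.45, -2.215, 0.15, 0, 0, 0, 0.4], [-2.45, -2.215, 0.15, 0, 0, 0, 0.4], [-2.45, -2.215, 0.15, 0, 0, 0, 0.4], [-2.45, -2.215, 0.15, 0, 0, 0, 0.4], [-2.45, -2.215, 0.15, 0, 0, 0, 0.4], [-2.45, -2.215, 0.15, 0, 0, 0, 0.4], [-2.45, -2.215, 0.15, 0, 0, 0, 0.4], [-2.45, -2.215, 0.15, 0, 0, 0, 0.4], [-2.45, -2.215, 0.15, 0, 0, 0, 0.4], [-2.45, -2.215, 0.15, 0, 0, 0, 0.4], [-2.45, -2.215, 0.15, 0, 0, 0, 0.4], [-2.45, -2.215, 0.15, 0, 0, 0, 0.4], [-2.45, -2.215, 0.15, 0, 0, 0, 0.4]]]}}

```text
clock: 2.62
position: [0.4969, -0.0735, 0.2014]
tcp_rot: [0.0, 0.179, 0.984, 0.0]
ft_force: [0.9, -0.1, 0.1]
grip_width: 0.0341
grasp_force: 0.0
```

Request:
{"op": "carry_out", "data": {"deltas": [[[0, 0, 0, 0, 0, -0.85, 0.4], [0, 0, 0, 0, 0, -0.85, 0.4], [0, 0, 0, 0, 0, -0.85, 0.4], [0, 0, 0, 0, 0, -0.85, 0.4], [0, 0, 0, 0, 0, 0, 0.4], [0, 0, 0, 0, 0, 0, 0.4]]]}}

```text
clock: 3.12
position: [0.4964, -0.0719, 0.2013]
tcp_rot: [0.0, 0.003, 1.0, 0.0]
ft_force: [0.2, 0.5, 0.2]
grip_width: 0.0341
grasp_force: 0.0
```

```bash
cat >> h.py <<'E'
from scipy.spatial.transform import Rotation as Rn
def wrist():
    s=arm.get_state();f=arm.grab_frame("wrist");q=s["tcp_rot"]
    W=np.eye(4);W[:3,:3]=Rn.from_quat([q[1],q[2],q[3],q[0]]).as_matrix();W[:3,3]=s["position"]
    I=np.linalg.inv(W@np.array(f["T_tool_cam"]));f["rvec"]=cv2.Rodrigues(I[:3,:3])[0];f["tvec"]=I[:3,3]
    return s,f
E
python3 - <<'E'
from h import *
s,f=wrist();save(f,"w1.png");print(s["position"],s["grip_width"],s["q"])
C=np.array([.558,-.0722])
print(proj(f,[[*C,.092],[.496,-.0715,.107],[.643,-.0722,.082]]).round(1))
E
```

```text
[ 0.4963806  -0.07190062  0.20133827] 0.034082819260595004 [-2.56984862e-01 -1.31600356e-02  1.53361583e+00  7.21844632e-05
  1.62104706e+00 -1.82270497e+00]
[[321.3 257.7]
 [321.8 198.1]
 [321.8 326.4]]
```

View pics/w1.png

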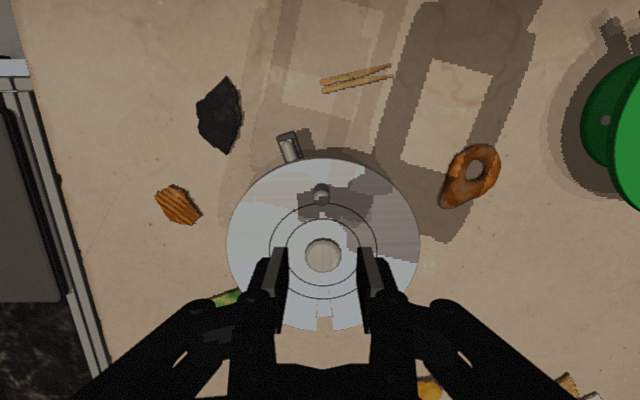

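The wrist view shows the hub at (323,253), stud (321,189), key (281..299,133..160) and notch (325,318). I'll measure with these.

```bash
python3 - <<'E'
from h import *
s,f=wrist()
print(s["tcp_rot"].round(4))
r=arm.regions_of("wrist","wheel")[0];print(r["p"],r["at"])
h=cv2.convexHull(max(cv2.findContours(r["pixels"].astype(np.uint8),0,1)[0],key=cv2.contourArea))[:,0].astype(float)
P=np.array([onz(f,x,.082) for x in h if x[1]<240])
from scipy.optimize import least_squares
o=least_squares(lambda v:np.hypot(P[:,0]-v[0],P[:,1]-v[1])-.09,[.56,-.07],loss="soft_l1",f_scale=.001);print("rim",o.x,np.abs(o.fun).mean())
C=onz(f,(323,253),.092)[:2];print("hub",C)
for n,x,z in(("stud",(321.3,189),.107),("keyend",(286.5,133.5),.068),("keymid",(289,141),.07),("notch",(325,314),.082)):
    P=onz(f,x,z)[:2];v=P-C;print(n,P.round(4),np.hypot(*v).round(4),np.degrees(np.arctan2(v[1],v[0])).round(1))
p=f["pixels"][115:265,240:400];cv2.imwrite("pics/w1c.png",cv2.resize(p,None,fx=4,fy=4,interpolation=cv2.INTER_CUBIC)[:,:,::-1])
E
```

```text
[1.0e-04 2.4e-03 1.0e+00 0.0e+00]
0.56 [323.6, 229.6]
rim [ 0.55751475 -0.07053928] 0.00033141385634457833
hub [ 0.55326619 -0.07059007]
stud [ 0.4885 -0.0718] 0.0648 -179.0
keyend [ 0.4507 -0.1016] 0.1072 -163.2
keymid [ 0.4568 -0.0995] 0.1007 -163.3
notch [ 0.6277 -0.0688] 0.0744 1.4
```

View pics/w1c.png

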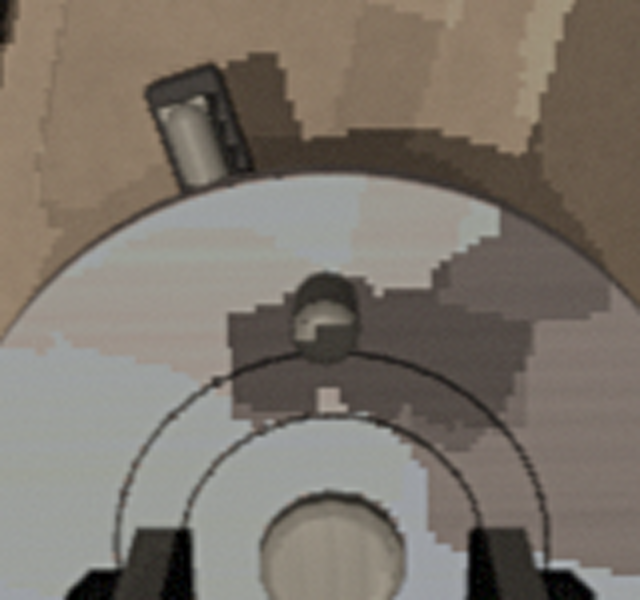

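Request:
{"op": "carry_out", "data": {"deltas": [[[0, 0, 1.6, 0, 0, 0, 0.4], [0, 0, 1.6, 0, 0, 0, 0.4], [0, 0, 1.6, 0, 0, 0, 0.4], [0, 0, 1.6, 0, 0, 0, 0.4], [0, 0, 1.6, 0, 0, 0, 0.4], [0, 0, 1.0, 0, 0, 0, 0.4], [0, 0, 1.0, 0, 0, 0, 0.4], [0, 0, 0.7, 0, 0, 0, 0.4], [0, 0, 0.3, 0, 0, 0, 0.4], [0, 0, 0, 0, 0, 0, 0.25], [0, 0, 0, 0, 0, 0, 0.25], [0, 0, 0, 0, 0, 0, 0.25], [0, 0, 0, 0, 0, 0, 0.25]]], "grip_force": 20}}

```text
clock: 4.35
position: [0.497, -0.072, 0.0922]
tcp_rot: [0.001, 0.001, 1.0, -0.0]
ft_force: [-0.0, -0.3, -0.1]
grip_width: 0.0211
grasp_force: 0.0
```

Request:
{"op": "carry_out", "data": {"deltas": [[[-0.02, 0.48, 0, 0, 0, 0.75, 0.25], [-0.02, 0.48, 0, 0, 0, 0.75, 0.25], [-0.02, 0.48, 0, 0, 0, 0.75, 0.25], [-0.02, 0.48, 0, 0, 0, 0.75, 0.25], [-0.02, 0.48, 0, 0, 0, 0.75, 0.25], [-0.02, 0.48, 0, 0, 0, 0.75, 0.25], [-0.02, 0.48, 0, 0, 0, 0.75, 0.25], [-0.02, 0.48, 0, 0, 0, 0.75, 0.25], [-0.02, 0.48, 0, 0, 0, 0.75, 0.25], [-0.02, 0.48, 0, 0, 0, 0.75, 0.25]]]}}

```text
clock: 5.18
position: [0.5146, -0.0289, 0.092]
tcp_rot: [0.0, 0.386, 0.923, -0.0]
ft_force: [-1.7, -0.9, 0.7]
grip_width: 0.0214
grasp_force: 0.8
```

```bash
cat > st.py <<'E'
from h import *
s=arm.get_state();q=s["tcp_rot"];R=Rn.from_quat([q[1],q[2],q[3],q[0]]).as_matrix()
v=s["position"][:2]-[.5577,-.0715]
print(s["position"].round(4),"r",np.hypot(*v).round(4),"ang",np.degrees(np.arctan2(v[1],v[0])).round(1),"yaw",np.degrees(np.arctan2(R[1,0],R[0,0])).round(1),s["ft_force"].round(1),s["clock"])
E
python3 st.py
```

```text
[ 0.5146 -0.0289  0.092 ] r 0.0606 ang 135.4 yaw 134.6 [-1.7 -0.9  0.7] 5.1833
```

Request:
{"op": "carry_out", "data": {"deltas": [[[-0.02, 0.485, 0, 0, 0, 0.75, 0.25], [-0.02, 0.485, 0, 0, 0, 0.75, 0.25], [-0.02, 0.485, 0, 0, 0, 0.75, 0.25], [-0.02, 0.485, 0, 0, 0, 0.75, 0.25], [-0.02, 0.485, 0, 0, 0, 0.75, 0.25], [-0.02, 0.485, 0, 0, 0, 0.75, 0.25], [-0.02, 0.485, 0, 0, 0, 0.75, 0.25], [-0.02, 0.485, 0, 0, 0, 0.75, 0.25], [-0.02, 0.485, 0, 0, 0, 0.75, 0.25], [-0.02, 0.485, 0, 0, 0, 0.75, 0.25], [-0.02, 0.485, 0, 0, 0, 0.75, 0.25], [-0.02, 0.485, 0, 0, 0, 0.75, 0.25], [-0.02, 0.485, 0, 0, 0, 0.75, 0.25], [-0.02, 0.485, 0, 0, 0, 0.75, 0.25], [-0.02, 0.485, 0, 0, 0, 0.75, 0.25], [-0.02, 0.485, 0, 0, 0, 0.75, 0.25], [-0.02, 0.485, 0, 0, 0, 0.75, 0.25], [-0.02, 0.485, 0, 0, 0, 0.75, 0.25]]]}}

```text
clock: 6.68
position: [0.5948, -0.0224, 0.0919]
tcp_rot: [-0.0, 0.892, 0.451, 0.0]
ft_force: [-0.9, 0.6, 0.6]
grip_width: 0.0217
grasp_force: 0.7
```

```bash
python3 st.py
```

```text
[ 0.5948 -0.0224  0.0919] r 0.0615 ang 52.9 yaw 53.6 [-0.9  0.6  0.6] 6.6833
```

Request:
{"op": "carry_out", "data": {"deltas": [[[-0.01, 0.325, 0, 0, 0, 0.5, 0.25], [-0.01, 0.325, 0, 0, 0, 0.5, 0.25], [-0.01, 0.325, 0, 0, 0, 0.5, 0.25], [-0.01, 0.325, 0, 0, 0, 0.5, 0.25], [-0.01, 0.325, 0, 0, 0, 0.5, 0.25], [-0.01, 0.325, 0, 0, 0, 0.5, 0.25], [-0.01, 0.325, 0, 0, 0, 0.5, 0.25], [-0.01, 0.325, 0, 0, 0, 0.5, 0.25], [-0.01, 0.325, 0, 0, 0, 0.5, 0.25], [-0.01, 0.325, 0, 0, 0, 0.5, 0.25], [-0.01, 0.22, 0, 0, 0, 0.33, 0.25], [-0.005, 0.11, 0, 0, 0, 0.17, 0.25], [0, 0, 0, 0, 0, 0, 0.25], [0, 0, 0, 0, 0, 0, 0.25]]]}}

```text
clock: 7.85
position: [0.6161, -0.0509, 0.0917]
tcp_rot: [0.0, 0.983, 0.181, 0.0]
ft_force: [0.3, -1.2, 0.1]
grip_width: 0.0212
grasp_force: 0.2
```

```bash
python3 st.py; python3 - <<'E'
from h import *
f=arm.grab_frame("top")
# predicted key axis and notch location for overlay
C=np.array([.5577,-.0715])
p=cv2.resize(f["pixels"][150:290,310:450],None,fx=4,fy=4,interpolation=cv2.INTER_CUBIC)
s,w=wrist()
im=np.hstack([p[:,:400],cv2.resize(w["pixels"],(400,250))[:,:] if 0 else p[:,400:]])
cv2.imwrite("pics/t2.png",im[:,:,::-1]);save(w,"w2.png")
E
```

```text
[ 0.6161 -0.0509  0.0917] r 0.0619 ang 19.4 yaw 20.9 [ 0.3 -1.2  0.1] 7.85
```

View pics/t2.png

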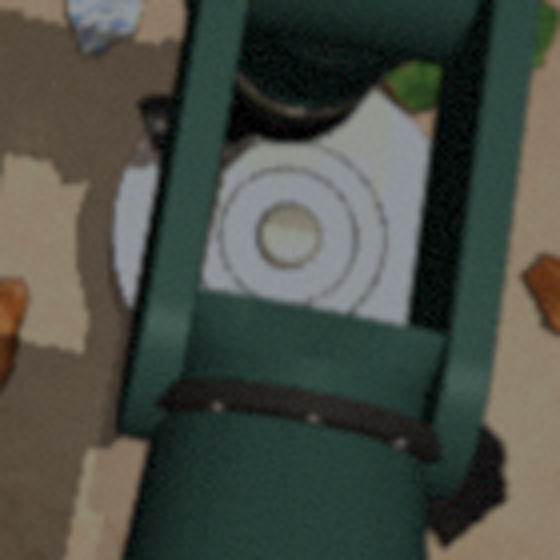

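Request:
{"op": "carry_out", "data": {"deltas": [[[-0.01, 0.22, 0, 0, 0, 0.33, 0.25], [-0.01, 0.22, 0, 0, 0, 0.33, 0.25], [-0.01, 0.22, 0, 0, 0, 0.33, 0.25], [0, 0, 0, 0, 0, 0, 0.25], [0, 0, 0, 0, 0, 0, 0.25], [0, 0, 0, 0, 0, 0, 0.25]]]}}

```text
clock: 8.45
position: [0.6177, -0.0573, 0.0913]
tcp_rot: [0.0, 0.991, 0.13, 0.0]
ft_force: [-0.2, 0.4, 0.8]
grip_width: 0.0213
grasp_force: 0.2
```

```bash
python3 st.py
```

```text
[ 0.6177 -0.0573  0.0913] r 0.0616 ang 13.3 yaw 15.0 [-0.2  0.4  0.8] 8.45
```

Back off a little, lift, and go back for a look at the key.

Request:
{"op": "carry_out", "data": {"deltas": [[[0, -0.25, 0, 0, 0, 0, 0.25], [0, 0, 0, 0, 0, 0, 0.4], [0, 0, 0, 0, 0, 0, 0.4], [0, 0, -1, 0, 0, 0, 0.4], [0, 0, -2, 0, 0, 0, 0.4], [0, 0, -2.5, 0, 0, 0, 0.4], [0, 0, -2.5, 0, 0, 0, 0.4], [0, 0, -2.5, 0, 0, 0, 0.4], [-3, 0, -0.5, 0, 0, 0, 0.4], [-3, 0, 0, 0, 0, 0, 0.4], [-3, 0, 0, 0, 0, 0, 0.4], [-3, 0, 0, 0, 0, 0, 0.4], [-3, 0, 0, 0, 0, 0, 0.4], [-3, 0, 0, 0, 0, 0, 0.4], [-1.5, 0, 0, 0, 0, 0, 0.4], [0, 0, 0, 0, 0, 0, 0.4], [0, 0, 0, 0, 0, 0, 0.4]]]}}

```text
clock: 9.87
position: [0.4286, -0.1053, 0.2025]
tcp_rot: [0.001, 0.992, 0.129, 0.001]
ft_force: [0.6, -0.3, -0.5]
grip_width: 0.0343
grasp_force: 0.0
```

```bash
python3 - <<'E'
from h import *
s,w=wrist();save(w,"w3.png")
a=np.radians(-163.3);C=np.array([.5577,-.0715])
d=np.array([np.cos(a),np.sin(a)])
print(s["position"],proj(w,[[*C,.092],[*(C+.072*d),.082],[*(C+.107*d),.07],[*(C-.062*d),.107]]).round(1))
E
```

```text
[ 0.4286476  -0.10534579  0.20251366] [[ 323.    14.9]
 [ 325.7  118.1]
 [ 326.6  157.7]
 [ 320.  -106.8]]
```

View pics/w3.png

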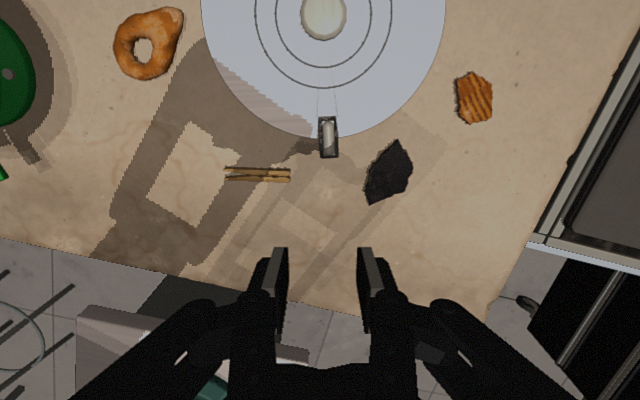

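Wheel rim bottom at (323,138), key around (328,137), with the notch just about over it. I'll enlarge this.

```bash
python3 - <<'E'
import cv2
p=cv2.imread("pics/w3.png")[75:170,275:380]
cv2.imwrite("pics/w3c.png",cv2.resize(p,None,fx=6,fy=6,interpolation=cv2.INTER_CUBIC))
E
```

```text
(no output)
```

View pics/w3c.png

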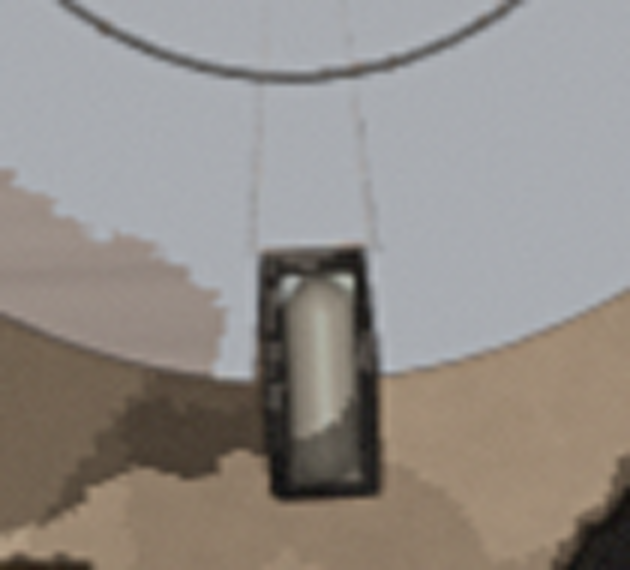

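Notch mid (317,375) against key mid (321,375) in the crop, at about 6 px/mm, so under 1 mm off. The play is 4 mm, so this will do. Moving over the hub with the fingers shut.

Request:
{"op": "carry_out", "data": {"deltas": [[[2.5, 0.02, 0, 0, 0, 0, 0], [2.5, 0.02, 0, 0, 0, 0, 0], [2.5, 0.02, 0, 0, 0, 0, 0], [2.5, 0.02, 0, 0, 0, 0, 0], [2.35, 0, 0, 0, 0, 0, 0], [1, 0, 0, 0, 0, 0, 0], [0, 0, 2, 0, 0, 0, 0], [0, 0, 2, 0, 0, 0, 0], [0, 0, 2, 0, 0, 0, 0], [0, 0, 2, 0, 0, 0, 0], [0, 0, 1.2, 0, 0, 0, 0], [0, 0, 0.8, 0, 0, 0, 0], [0, 0, 0.4, 0, 0, 0, 0], [0, 0, 0, 0, 0, 0, 0], [0, 0, 0, 0, 0, 0, 0]]]}}

```text
clock: 11.17
position: [0.5585, -0.0716, 0.0983]
tcp_rot: [0.0, 0.992, 0.13, 0.001]
ft_force: [-0.2, 1.0, 0.5]
grip_width: -0.0002
grasp_force: 0.0
```

```bash
python3 st.py
```

```text
[ 0.5585 -0.0716  0.0983] r 0.0008 ang -9.3 yaw 14.9 [-0.2  1.   0.5] 11.1667
```

Request:
{"op": "carry_out", "data": {"deltas": [[[0, 0, 0.2, 0, 0, 0, 0], [0, 0, 0.2, 0, 0, 0, 0], [0, 0, 0.15, 0, 0, 0, 0], [0, 0, 0.15, 0, 0, 0, 0], [0, 0, 0.15, 0, 0, 0, 0], [0, 0, 0.15, 0, 0, 0, 0]]]}}

```text
clock: 11.67
position: [0.5582, -0.0716, 0.0888]
tcp_rot: [0.0, 0.992, 0.13, 0.001]
ft_force: [-1.5, -0.2, 5.0]
grip_width: -0.0002
grasp_force: 2.9
```

Request:
{"op": "carry_out", "data": {"deltas": [[[0, 0, 0.1, 0, 0, 0, 0], [0, 0, 0, 0, 0, 0, 0]]]}}

```text
clock: 11.83
position: [0.5582, -0.0716, 0.0875]
tcp_rot: [0.0, 0.992, 0.13, 0.001]
ft_force: [-1.3, -0.8, 3.9]
grip_width: -0.0001
grasp_force: 2.3
```

Force stays at about 5 N past 4 mm, so the notch is on the key. Pressing on.

Request:
{"op": "carry_out", "data": {"deltas": [[[0, 0, 0.1, 0, 0, 0, 0], [0, 0, 0.1, 0, 0, 0, 0], [0, 0, 0.1, 0, 0, 0, 0], [0, 0, 0.1, 0, 0, 0, 0], [0, 0, 0.1, 0, 0, 0, 0], [0, 0, 0, 0, 0, 0, 0]]]}}

```text
clock: 12.33
position: [0.5582, -0.0716, 0.0823]
tcp_rot: [0.0, 0.992, 0.13, 0.001]
ft_force: [-1.8, 0.4, 5.5]
grip_width: -0.0002
grasp_force: 2.4
```

Request:
{"op": "carry_out", "data": {"deltas": [[[0, 0, 0.1, 0, 0, 0, 0], [0, 0, 0.1, 0, 0, 0, 0], [0, 0, 0, 0, 0, 0, 0]]]}}

```text
clock: 12.58
position: [0.5583, -0.0716, 0.0817]
tcp_rot: [0.0, 0.992, 0.13, 0.001]
ft_force: [-3.1, 0.9, 9.9]
grip_width: -0.0001
grasp_force: 5.3
```

Request:
{"op": "carry_out", "data": {"deltas": [[[0, 0, 0.1, 0, 0, 0, 0], [0, 0, 0.1, 0, 0, 0, 0], [0, 0, 0, 0, 0, 0, 0], [0, 0, 0, 0, 0, 0, 0]]]}}

```text
clock: 12.92
position: [0.5584, -0.0717, 0.0816]
tcp_rot: [0.001, 0.992, 0.13, 0.001]
ft_force: [-6.5, 1.3, 18.1]
grip_width: -0.0001
grasp_force: 8.7
```

Request:
{"op": "carry_out", "data": {"deltas": [[[0, 0, -0.5, 0, 0, 0, 0], [0, 0, -1, 0, 0, 0, 0], [0, 0, -2, 0, 0, 0, 0], [0, 0, -3, 0, 0, 0, 0], [0, 0, -3, 0, 0, 0, 0], [0, 0, -3, 0, 0, 0, 0], [-3, 0, 0, 0, 0, 0, 0], [-3, 0, 0, 0, 0, 0, 0], [-3, 0, 0, 0, 0, 0, 0], [-3, 0, 0, 0, 0, 0, 0], [-1, 0, 0, 0, 0, 0, 0], [0, 0, 0, 0, 0, 0, 0], [0, 0, 0, 0, 0, 0, 0]]]}}

```text
clock: 14.0
position: [0.4325, -0.105, 0.2025]
tcp_rot: [0.0, 0.992, 0.129, 0.001]
ft_force: [0.2, -0.0, 0.8]
grip_width: -0.0
grasp_force: 0.0
```

```bash
python3 - <<'E'
from h import *
s,w=wrist();f=arm.grab_frame("side")
C=np.array([.5577,-.0715]);a=np.radians(-163.3);c=proj(w,[[*(C+.088*np.array([np.cos(a),np.sin(a)])),.07]])[0].astype(int);print(c,s["position"])
k=lambda p,x,y,w,h:cv2.resize(p[y:y+h,x:x+w],(400,400),interpolation=cv2.INTER_CUBIC)
im=np.hstack([k(w["pixels"],c[0]-50,max(c[1]-50,0),100,100),k(f["pixels"],305,200,115,115)])
cv2.imwrite("pics/end.png",im[:,:,::-1])
E
```

```text
[325 140] [ 0.43254714 -0.10499259  0.20248272]
```

View pics/end.png

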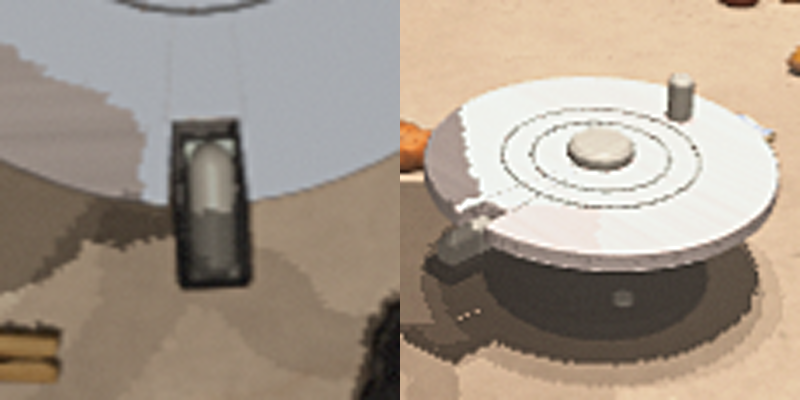

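The key (left crop, about (210,190)) sits centred in the notch. The wheel is lower, with its rim over the key (right crop, (470,225)). The tool hit a hard stop at z = 0.0816, which means fully seated. Handing in.

```bash
python3 -c "
from rig import arm
print(arm.close_job())"
```

```text
the job is handed in; nothing more can be done
None
```

The metal banding wheel is turned with its notch over the key and pressed down to a hard stop (fully seated), the arm is clear and the other things were left alone; the job is handed in, but no verdict came back.

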